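# Slide a spoon blank under the hold-down bridge

### The job

The flat spoon blank lies askew on the carving board. Without pinching it, line it up and push it gently with the fingertips, lengthwise under the low hold-down bridge, sliding flat on the board without tipping or lifting it, until its front end sits flush against the stop strip beyond the bridge; then move clear. Leave the gouge, the jar and the cup beside the board where they are.

Things in the scene. Friction and masses are not known exactly. Their poses are not given: they have to be found in the camera images.
- board: Carving board of two stacked brown wooden slabs, fixed to the table: 340 (x) by 240 (y; lower slab 250) by 44 mm high. Origin at the centre of its underside, on the table; its working surface is 44 mm above the origin. +x of the board points from its open end, nearest the robot, to the stop strip: the blank is to be pushed along +x. A fixed dark wooden stop strip, 170 mm wide in y and 12 mm high, stands across the board; its face is 120 mm from the origin along +x.
- stop_face (a point): Middle of the stop strip's face that looks back along the board (-x of the board), 6 mm above the working surface. Axes as the board's.
- bridge: Low wooden hold-down bridge screwed to the board, fixed: a bar 40 mm (x) by 112 mm (y) by 16 mm thick on two feet 18 mm wide. The opening is 76 mm wide in y and 20 mm high; the bar's top is 36 mm above the board, its two steel nuts rise to 43 mm. Origin midway between the feet on the board's working surface, under the middle of the bar. Axes parallel to the board's; where along and across the board it stands varies.
- blank: Spoon blank: loose flat piece of pale wood, 150 (x) by 50 (y) by 16 mm thick, about 0.09 kg, with a spoon outline pencilled on its top. Origin at the centre of its underside. +x points to its front end (the spoon's bowl), which already points roughly at the bridge.
- blank_nose (a point): Middle of the blank's front end face, 75 mm along +x from its centre, 8 mm above its underside.
- blank_tail (a point): Middle of the blank's rear end face, 75 mm along -x from its centre, 8 mm above its underside. When the blank is home the tail is still 30 mm on the open side of the board's centre, clear of the bridge.
- gouge: Bystander: carving gouge with a wooden handle, lying on the table beside the board, about 200 mm long, 22 mm wide, 20 mm high. Origin on the table under it; the handle runs 102 mm to -x of the origin, the steel blade 94 mm to +x.
- jar: Bystander: lidded amber glass jar standing on the table beside the board, 60 mm diameter, 75 mm high. Origin at the centre of its foot.
- cup: Bystander: dark wooden cup standing on the table beside the board, 68 mm diameter at the rim, 70 mm high. Origin at the centre of its foot.
There are look-alikes about, which are no part of the job. There is more than one size of the blank; the one meant has the size given above.

How it is judged:
By the outcome, as a careful person would: the job done as asked, in the order asked, and still so for the second after the job is handed in, with the robot touching nothing.
It also fails if it takes over 64 s, if anything falls off the work surface, if the arm or the gripper's body presses on something with over 40 N, if the wrist force passes 120 N, or if a joint passes its speed limit or range.

### The arm

A 7-joint arm with a two-finger parallel gripper is mounted at the origin on the work surface. World frame = base frame: x ahead of the robot, y to its left, z up, the work surface at z = 0. Lengths are in mm, angles in rad, forces in N, time in s.
With the tool pointing down it reaches from about 400 to 850 mm from the base axis. Payload 6.9 kg.
Tool frame: the origin (TCP) lies midway between the tips of the shut fingers; the grasp point (between the pads) lies 19 mm behind it (env.grip_point_offset is the z of the grasp point in the tool frame, in mm); z points along the fingers, y is the direction in which the jaws open and shut (so a half turn about z gives the same grasp; the last joint's range is limited). The gripper opens to 85 mm and grips with 20 to 120 N. Pads are 22 mm wide; open, the fingers measure 114 mm over their backs; the gripper's body (76 mm by 85 mm) begins 54 mm behind the grasp point. The pads swing forward as they close: fully open they stand 13 mm farther back than shut.
Start: joints at [-1.022, 0.507, -0.238, 1.5, 0.126, 1.149, -0.155], TCP at [267.811, 564.702, 231.275] pointing down, gripper open.
Joint ranges: [-3.08, 3.08], [-0.24, 2.05], [-1.43, 1.35], [0, 2.5], [-1.52, 4.66], [0.17, 1.96], [-2.89, 2.89]. Speed limits (rad/s): [2.39, 2.39, 3.14, 3.14, 3.14, 3.14, 3.14].

### API

Orientations are given as [roll, pitch, yaw] about the fixed x, y, z axes, in that order (R = Rz(yaw) Ry(pitch) Rx(roll)).
In Python, from station import sensors, vision, env, spot_in, cut_out gives the robot as it stands.
- The arm moves only by the shell command python3 -m pendant 'ROWS'. ROWS is a JSON object of lists of equal length, an entry for each row: "rot": the turn, a rotation vector about the world's x, y, z in rad, a list of three; "dp": the shift along the world's x, y, z in mm, a list of three; "hand": the closure, from -1 (fully open) to 1 (shut), so that 0 is half open. A call has 1 to 8 rows; each row shifts and turns the commanded pose from where the row before left it; what a row does not reach is not made up. A row lasts 1/8 s, in which the tool goes at most 62.5 mm and 10.7 degrees, less where a joint would pass 70% of its speed; a pose out of reach is approached as far as the arm can. A call is refused whole if a number of a shift passes 62.5 or a number of a turn 0.188, either way. A call with a gripper value outside its range is refused whole. The fingers move at their own pace and stop on an object; the grip force is fixed at half the most. Time passes only in rows, so rows that do not move let the fingers close. It gives the time, the measured TCP pose, the force and the opening at its end, in the units of the state.
- sensors.observe(): the state, without advancing time (a new reading comes with each control period).
- vision.read_camera(name): name is "side" or "top"; returns a dict with "frame" (384x512x3 uint8, blue, green, red), "z_map" (384x512 float32, mm along the optical axis (not along the pixel's ray), 0 where there is no reading), "intrinsics" (3x3 intrinsics, pixels), "R" (3x3) and "t" (3): a world point X has camera coordinates R X + t. Camera axes: x right, y down, z forward; pixel columns grow to the right and rows downward; lengths in mm; the calibration is good to about 2 mm. A picture is of the moment at which its call begins.
- env.finish_job(): hands the job in, once; it reports no verdict.
Trained networks look in a picture, given as the dict that the camera call returned (one of the last four; its "shot" number tells which), for a name from the list of things; names that differ only in an ending like _2 or _b are one class to them, and where a whole thing is asked for, a point or a joint stands for the part that bears it (a point fixed in the world has none). Each returns a list of dicts, best first, with "confidence" (0 to 1); they miss things now and then, are a little off and sometimes report something else, mostly with a low value. They report only what shows in the picture. A call takes as long as a camera call. They do not tell look-alikes from the thing itself.
- spot_in(picture, name): "xy" ([column, row] in pixels, amid what is visible of it).
- cut_out(picture, name): "mask" (384x512 bool, what is visible of it) and "xy" ([column, row] in pixels, amid what is visible of it).
The state is a dict: "clock": time; "qpos": joint angles; "dq": joint speeds; "joint_torque": joint torques, N m; "eef_pos": TCP position; "tool_rot": TCP orientation; "wrist_force": force on the tool from outside, world axes, zero at the start; "moment": the same for the moment, N m; "width": opening from 0.0 (shut) to 1.0 (fully open).
Only numpy, scipy, OpenCV 4.12 (cv2) and the standard library are available. Lean on these libraries where they do the work, as an engineer would, in place of code of your own. Each camera call takes 0.05 s, during which the arm holds its last target. There are 200 camera calls.

## Working session

There is one attempt and no reset: what is moved stays moved. The work goes in short steps, Python scripts to look and compute and a shell command to move; the robot and the scene stay as the last step left them, time stands still between calls to the robot, and variables do not carry over. Pictures are saved under pics/ and viewed, about 8 in all and at most 12, crops included, and the job is handed in when it is done.

```bash
mkdir -p pics; cat > h.py <<'E'
import numpy as np, cv2
from station import sensors, vision, env, spot_in, cut_out
def world(c,uv,z=None):
    """pixel mask/points -> world by depth, or by plane z"""
    K=np.array(c["intrinsics"]);R=np.array(c["R"]);t=np.array(c["t"])
    uv=np.atleast_2d(np.asarray(uv,float))
    ray=np.c_[uv,np.ones(len(uv))]@np.linalg.inv(K).T
    if z is None:
        d=c["z_map"][uv[:,1].round().astype(int),uv[:,0].round().astype(int)]
        ok=d>0; return ((ray[ok]*d[ok,None])-t)@R
    C=-R.T@t; dr=ray@R; return C+dr*((z-C[2])/dr[:,2])[:,None]
def maskpts(c,m):
    v,u=np.nonzero(m); return world(c,np.c_[u,v])
E
python3 - <<'E'
from h import *
s=sensors.observe();print(s["clock"],s["eef_pos"],s["tool_rot"],s["width"])
for n in("top","side"):
    c=vision.read_camera(n);cv2.imwrite(f"pics/{n}0.png",c["frame"])
    for k in("board","stop_face","bridge","blank","blank_nose","blank_tail","gouge","jar","cup"):
        for r in cut_out(c,k):
            P=maskpts(c,r["mask"]);
            if len(P)<5: continue
            zt=np.percentile(P[:,2],90);Q=P[abs(P[:,2]-zt)<6]
            rc=cv2.minAreaRect(Q[:,:2].astype(np.float32))
            print(n,k,round(r["confidence"],2),np.round(r["xy"]),"z",np.round(zt),"rect",np.round(rc[0],1),np.round(rc[1],1),round(rc[2],1),len(P))
E
```

```text
0.0 [267.66159982 564.2232469  230.41018442] [-3.13977045e+00  7.75273515e-05  2.69881228e+00] 0.9994754591705038
top board 0.61 [280. 209.] z 62.0 rect [562.7 103.6] [ 49.9 149.9] 67.6 1616
top board 0.55 [296. 170.] z 46.0 rect [639.3  84.4] [240.3 340.3] 77.0 13320
top stop_face 0.6 [289. 174.] z 47.0 rect [639.3  84.4] [240.3 340.4] 77.0 13402
top bridge 0.89 [285. 139.] z 82.0 rect [704.3  87.7] [111.4  40.4] 76.9 1016
top blank 0.97 [279. 303.] z 13.0 rect [355.6 100.5] [102.2  34.3] 59.2 724
top blank 0.71 [124. 249.] z 24.0 rect [460.5 449.6] [ 72.3 212.2] 60.6 3103
top blank 0.65 [276. 208.] z 62.0 rect [562.4 104.1] [ 48.5 148.8] 67.6 1471
top blank_nose 0.84 [128. 251.] z 24.0 rect [460.1 449.8] [ 72.3 213. ] 60.6 3148
top blank_nose 0.79 [279. 297.] z 13.0 rect [355.6 100.5] [102.3  34.3] 59.2 757
top blank_nose 0.78 [280. 206.] z 62.0 rect [562.7 103.6] [ 49.9 149.9] 67.6 1628
top blank_nose 0.65 [368. 209.] z 21.0 rect [ 573.5 -111. ] [ 21.5 194.3] 69.8 781
top blank_tail 0.97 [123. 252.] z 24.0 rect [460.2 449.8] [ 72.3 213. ] 60.6 3119
top blank_tail 0.92 [279. 206.] 
[... 988 characters left out ...]
nose 0.78 [192. 237.] z 13.0 rect [353.8  99.3] [105.   34.9] 59.7 461
side blank_nose 0.72 [169. 147.] z 24.0 rect [458.4 447.1] [ 78.  211.6] 60.8 1342
side blank_tail 0.68 [188. 239.] z 13.0 rect [353.8  99.3] [105.   34.9] 59.7 432
side blank_tail 0.63 [170. 147.] z 24.0 rect [458.5 446.9] [ 77.8 211.2] 60.8 1330
side blank_tail 0.62 [256. 193.] z 62.0 rect [561. 102.] [ 53.7 149.5] 67.4 955
side gouge 0.72 [256. 194.] z 62.0 rect [561.2 101.8] [ 53.6 149. ] 67.5 905
side gouge 0.59 [287. 256.] z 21.0 rect [ 569.3 -112.9] [ 23.7 190.7] 69.4 588
side jar 0.74 [283. 140.] z 75.0 rect [760.  258.9] [53.1 48.9] 56.9 484
side cup 0.63 [242. 140.] z 67.0 rect [642.1 296.6] [68.3 66.3] 31.3 528
```

```bash
python3 - <<'E'
from h import *
a=cv2.imread("pics/top0.png");b=cv2.imread("pics/side0.png")
cv2.imwrite("pics/top1.png",cv2.resize(a[80:320,100:400],None,fx=2.5,fy=2.5,interpolation=cv2.INTER_CUBIC))
B=np.array([639.3,84.4]);ex=np.array([np.cos(np.radians(-13)),np.sin(np.radians(-13))]);ey=np.array([-ex[1],ex[0]])
for n,p in dict(bridge=[704.3,87.7],blank=[562.7,103.6]).items(): d=np.array(p)-B;print(n,d@ex,d@ey)
print(ex)
E
```

```text
bridge 62.591715731705534 17.837239746142497
blank -78.95580720595113 1.4766544811364664
[ 0.97437006 -0.22495105]
```

View pics/top1.png

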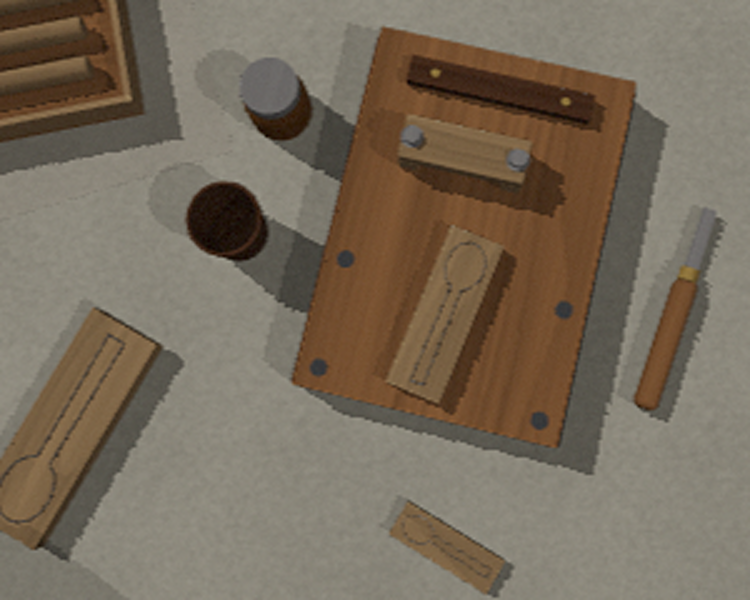

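The picture shows the board in the upper right. Three things could be the blank (full-frame pixels):
- The one on the board at (280,207) measures 150×50 mm, with its top at z≈62.
- The one at left, (124,250), measures 213×72 mm.
- The one at the bottom, (280,300), measures 102×34 mm.

The one on the board fits the given size, and the enlarged crop confirms it. In the board frame (yaw −13°) it lies at (−79, 1.5) with yaw −9.4°, and the bridge is at (62.6, 17.8).

My plan has two pushes:
1. Push the long side with both open fingertips, jaw axis along the board. This squares the blank and centres it.
2. Push the tail with both tips.

```bash
python3 -m pendant '{"dp":[[17.6,-32.5,0],[17.6,-32.5,0],[17.6,-32.5,0],[17.6,-32.5,0],[17.6,-32.5,0],[17.6,-32.5,0],[17.6,-32.5,0],[17.6,-32.5,0]],"rot":[[0,0,-0.085],[0,0,-0.085],[0,0,-0.085],[0,0,-0.085],[0,0,-0.085],[0,0,-0.085],[0,0,-0.085],[0,0,-0.085]],"hand":[-1,-1,-1,-1,-1,-1,-1,-1]}'
python3 -m pendant '{"dp":[[17.6,-32.5,0],[17.6,-32.5,0],[17.6,-32.5,0],[17.6,-32.5,0],[17.6,-32.5,0],[17.6,-32.5,0],[17.6,-32.5,0],[17.6,-32.5,0]],"rot":[[0,0,-0.085],[0,0,-0.085],[0,0,-0.085],[0,0,-0.085],[0,0,-0.085],[0,0,-0.085],[0,0,-0.085],[0,0,-0.085]],"hand":[-1,-1,-1,-1,-1,-1,-1,-1]}'
python3 -m pendant '{"dp":[[0,0,0],[0,0,0]],"rot":[[0,0,0],[0,0,0]],"hand":[-1,-1]}'
```

```text
clock: 2.0
eef_pos: [409.1, 303.7, 231.5]
tool_rot: [3.141, -0.0, 2.016]
wrist_force: [1.3, 0.3, 0.0]
width: 0.999
clock: 3.0
eef_pos: [549.9, 43.7, 231.4]
tool_rot: [3.141, -0.0, 1.336]
wrist_force: [1.2, 1.2, 0.4]
width: 0.999
clock: 3.25
eef_pos: [549.1, 45.4, 231.2]
tool_rot: [-3.141, -0.001, 1.34]
wrist_force: [-0.1, 0.9, -0.5]
width: 1.004
```

```bash
python3 -m pendant '{"dp":[[0,0,-30],[0,0,-30],[0,0,-30],[0,0,-30],[0,0,-25],[0,0,-20],[0,0,-5],[0,0,0]],"rot":[[0,0,0],[0,0,0],[0,0,0],[0,0,0],[0,0,0],[0,0,0],[0,0,0],[0,0,0]],"hand":[-1,-1,-1,-1,-1,-1,-1,-1]}'
python3 - <<'E'
from h import *
c=vision.read_camera("side");f=c["frame"]
cv2.imwrite("pics/side1.png",cv2.resize(f[100:280,150:380],None,fx=3.3,fy=3.3,interpolation=cv2.INTER_CUBIC))
v,u=np.mgrid[0:384,0:512];P=world(c,np.c_[u.ravel(),v.ravel()])
B=np.array([639,84]);ex=np.array([.97437,-.22495]);ey=np.array([.22495,.97437])
Q=np.c_[(P[:,:2]-B)@ex,(P[:,:2]-B)@ey,P[:,2]]
m=(abs(Q[:,1]+60)<30)&(Q[:,0]>-150)&(Q[:,0]<0)&(Q[:,2]>63)&(Q[:,2]<110)
print(np.round(Q[m].min(0)),np.round(Q[m].max(0)))
F=Q[m]
for s in(F[F[:,0]<-79],F[F[:,0]>-79]):print(len(s),np.round(np.percentile(s,[2,50,98],axis=0)))
E
```

```text
clock: 4.25
eef_pos: [549.3, 45.5, 61.5]
tool_rot: [-3.141, -0.0, 1.34]
wrist_force: [0.1, 0.0, -0.5]
width: 1.002
[-137.  -74.   63.] [-25. -30. 110.]
49 [[-137.  -72.   77.]
 [-130.  -68.   94.]
 [-123.  -58.  109.]]
58 [[-38. -72.  64.]
 [-37. -66.  92.]
 [-26. -32. 110.]]
```

View pics/side1.png

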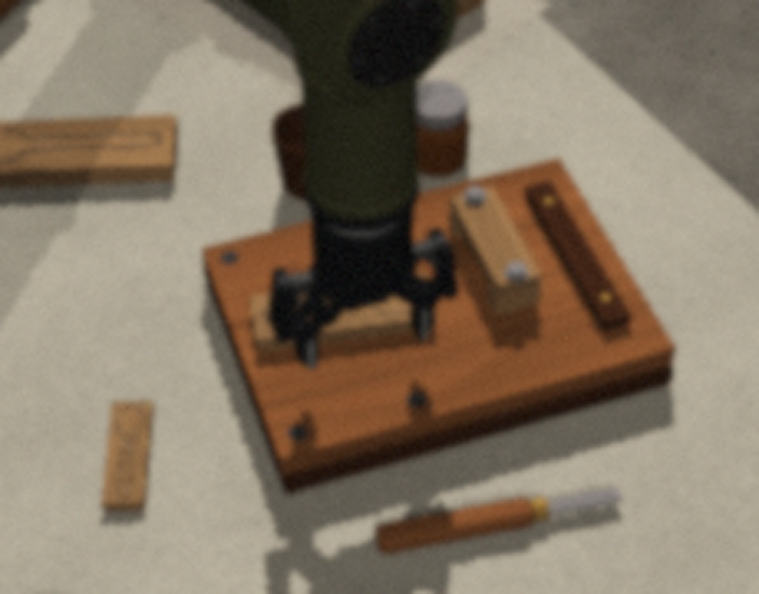

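The fingertips (crop (310,362) and (423,338)) stand on the −y side of the blank, at z≈75 and level with its length. Now I'll lower to tip z≈50 and push sideways.

```bash
python3 -m pendant '{"dp":[[0,0,-12],[0,0,-8],[0,0,-4],[0,0,0],[1.2,5,0],[1.2,5,0],[1.2,5,0],[1,4,0]],"rot":[[0,0,0],[0,0,0],[0,0,0],[0,0,0],[0,0,0],[0,0,0],[0,0,0],[0,0,0]],"hand":[-1,-1,-1,-1,-1,-1,-1,-1]}'
python3 -m pendant '{"dp":[[0.9,4,0],[0.9,4,0],[0.9,4,0],[0.7,3,0],[0.5,2,0],[0,0,0]],"rot":[[0,0,0],[0,0,0],[0,0,0],[0,0,0],[0,0,0],[0,0,0]],"hand":[-1,-1,-1,-1,-1,-1]}'
cat > m.py <<'E'
from h import *
import sys
c=vision.read_camera("top");f=c["frame"]
cv2.imwrite(sys.argv[1],cv2.resize(f[80:320,150:400],None,fx=2.5,fy=2.5,interpolation=cv2.INTER_CUBIC))
B=np.array([639.3,84.4]);ex=np.array([.97437,-.22495]);ey=np.array([.22495,.97437])
s=sensors.observe();d=np.array(s["eef_pos"][:2])-B;print("tcp",np.round([d@ex,d@ey,s["eef_pos"][2]],1),s["clock"])
for r in cut_out(c,"blank"):
    P=maskpts(c,r["mask"]);d=P[:,:2]-B;Q=np.c_[d@ex,d@ey,P[:,2]]
    Q=Q[(abs(Q[:,2]-61)<5)]
    if len(Q)<80: continue
    rc=cv2.minAreaRect(Q[:,:2].astype(np.float32));print(np.round(rc[0],1),np.round(rc[1],1),round(rc[2],1),np.round(Q.min(0),1),np.round(Q.max(0),1),len(Q))
E
python3 m.py pics/top2.png
```

```text
clock: 5.3
eef_pos: [554.2, 64.1, 37.4]
tool_rot: [3.141, -0.0, 1.339]
wrist_force: [0.6, -0.3, 0.2]
width: 0.997
clock: 6.05
eef_pos: [557.8, 81.0, 37.2]
tool_rot: [-3.141, -0.0, 1.339]
wrist_force: [-0.5, -1.0, 0.1]
width: 1.002
tcp [-78.6 -21.8  37.2] 6.1
```

```bash
python3 -m pendant '{"dp":[[0.5,2,0],[0.4,2,0],[0,0,0],[-2.3,-10,0],[-2.3,-10,0],[0,0,25],[0,0,30],[0,0,30]],"rot":[[0,0,0],[0,0,0],[0,0,0],[0,0,0],[0,0,0],[0,0,0],[0,0,0],[0,0,0]],"hand":[-1,-1,-1,-1,-1,-1,-1,-1]}'
python3 -m pendant '{"dp":[[-50,0,20],[-50,0,0],[-50,0,0],[0,0,0],[0,0,0],[0,0,0],[0,0,0],[0,0,0]],"rot":[[0,0,0.18],[0,0,0.18],[0,0,0.18],[0,0,0.18],[0,0,0.18],[0,0,0.18],[0,0,0.18],[0,0,0.18]],"hand":[0,0.4,0.4,0.4,0.4,0.4,0.4,0.4]}'
python3 m.py pics/top3.png
```

```text
clock: 7.15
eef_pos: [553.8, 63.5, 123.1]
tool_rot: [-3.141, 0.0, 1.338]
wrist_force: [-0.2, 1.4, -0.6]
width: 0.999
clock: 8.15
eef_pos: [404.0, 63.7, 142.4]
tool_rot: [-3.141, 0.0, 2.784]
wrist_force: [-1.0, -0.6, -0.7]
width: 0.303
tcp [-224.6  -73.1  142.4] 8.2
[-83.6  18.5] [ 48.8 149.7] 89.5 [-158.4   -6.3   56.2] [-8.8 43.3 64.3] 1456
```

View pics/top3.png

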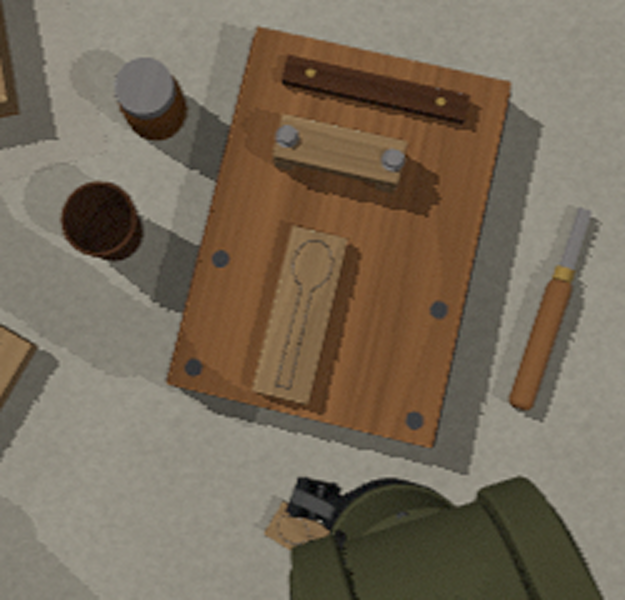

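The blank is now square (yaw about −0.5°) and centred on the bridge: its y is 18.5 against the bridge's 17.8. In the picture it points straight at the opening. Next I'll go behind the tail.

```bash
python3 -m pendant '{"dp":[[18,27,0],[18,27,0],[18.3,27.1,0],[0,0,-30],[0,0,-30],[0,0,-25],[0,0,-10],[0,0,0]],"rot":[[0,0,0.06],[0,0,0.07],[0,0,0],[0,0,0],[0,0,0],[0,0,0],[0,0,0],[0,0,0]],"hand":[0.4,0.4,0.4,0.4,0.4,0.4,0.4,0.4]}'
python3 m.py pics/top4.png
python3 - <<'E'
from h import *
c=vision.read_camera("side");cv2.imwrite("pics/side2.png",cv2.resize(c["frame"][100:280,150:380],None,fx=3.3,fy=3.3,interpolation=cv2.INTER_CUBIC))
E
```

```text
clock: 9.25
eef_pos: [458.3, 145.5, 47.1]
tool_rot: [-3.141, -0.001, 2.907]
wrist_force: [-0.1, 0.6, 0.2]
width: 0.299
tcp [-189.7   19.1   47.7] 9.3
[-68.4  18.1] [119.   48.2] 1.5 [-127.3   -6.4   56.4] [-9.3 43.  64.3] 1005
```

View pics/side2.png

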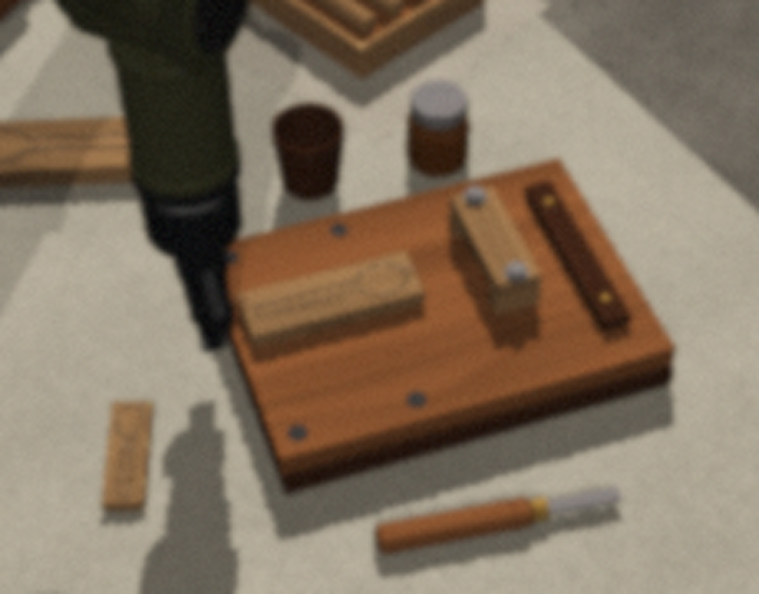

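The side view shows the tips at crop (213,340), behind the tail, and the lane ahead is clear. I'll push along board +x.

```bash
python3 -m pendant '{"dp":[[7.6,-2.6,0],[4,-0.9,0],[3.9,-0.9,0],[3.9,-0.9,0],[4.9,-1.1,0],[5.8,-1.4,0],[5.8,-1.3,0],[5.8,-1.4,0]],"rot":[[0,0,0],[0,0,0],[0,0,0],[0,0,0],[0,0,0],[0,0,0],[0,0,0],[0,0,0]],"hand":[0.4,0.4,0.4,0.4,0.4,0.4,0.4,0.4]}'
python3 -m pendant '{"dp":[[5.8,-1.3,0],[5.8,-1.4,0],[5.8,-1.3,0],[5.8,-1.4,0],[3.9,-0.9,0],[0,0,0]],"rot":[[0,0,0],[0,0,0],[0,0,0],[0,0,0],[0,0,0],[0,0,0]],"hand":[0.4,0.4,0.4,0.4,0.4,0.4]}'
python3 m.py pics/top5.png
```

```text
clock: 10.4
eef_pos: [500.7, 135.2, 47.2]
tool_rot: [-3.142, 0.0, 2.909]
wrist_force: [0.2, 0.0, 0.6]
width: 0.297
clock: 11.15
eef_pos: [527.7, 128.9, 47.3]
tool_rot: [3.141, 0.0, 2.908]
wrist_force: [-0.7, 1.0, 0.2]
width: 0.298
tcp [-119.    18.3   47.3] 11.2
[27.8 17.7] [49.6 28.2] 88.1 [13. -7. 57.] [42.  42.5 63.2] 209
```

View pics/top5.png

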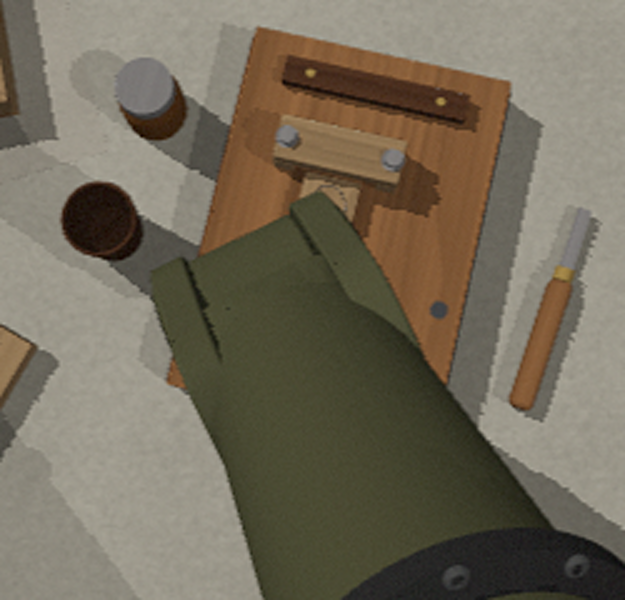

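The nose is at the bridge mouth (crop (330,185)): x≈42, y 17.7, straight in the opening. I'll carry on pushing.

```bash
python3 -m pendant '{"dp":[[4.9,-1.1,0],[4.9,-1.1,0],[4.9,-1.2,0],[4.9,-1.1,0],[4.9,-1.1,0],[4.9,-1.2,0],[4.9,-1.1,0],[4.9,-1.1,0]],"rot":[[0,0,0],[0,0,0],[0,0,0],[0,0,0],[0,0,0],[0,0,0],[0,0,0],[0,0,0]],"hand":[0.4,0.4,0.4,0.4,0.4,0.4,0.4,0.4]}'
python3 -m pendant '{"dp":[[4.9,-1.1,0],[4.9,-1.1,0],[4.9,-1.2,0],[4.9,-1.1,0],[3.9,-0.9,0],[2.9,-0.7,0],[1.9,-0.4,0],[0,0,0]],"rot":[[0,0,0],[0,0,0],[0,0,0],[0,0,0],[0,0,0],[0,0,0],[0,0,0],[0,0,0]],"hand":[0.4,0.4,0.4,0.4,0.4,0.4,0.4,0.4]}'
python3 m.py pics/top6.png
python3 - <<'E'
from h import *
c=vision.read_camera("side");cv2.imwrite("pics/side3.png",cv2.resize(c["frame"][120:240,240:380],None,fx=5,fy=5,interpolation=cv2.INTER_CUBIC))
E
```

```text
clock: 12.25
eef_pos: [566.8, 119.9, 47.3]
tool_rot: [-3.142, -0.0, 2.909]
wrist_force: [-1.8, 0.0, 0.8]
width: 0.301
clock: 13.25
eef_pos: [595.1, 113.4, 47.2]
tool_rot: [3.142, 0.0, 2.909]
wrist_force: [-0.7, 0.4, -0.3]
width: 0.299
tcp [-49.6  18.3  47.3] 13.3
```

View pics/side3.png

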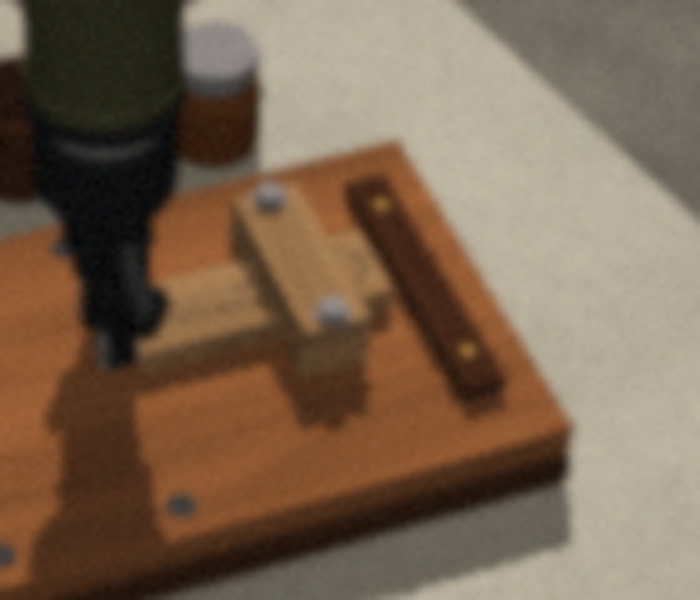

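The blank has passed under the bridge. Its nose, at crop (385,290), is a few mm short of the strip. I'll creep in and watch the force.

```bash
python3 -m pendant '{"dp":[[1.9,-0.4,0],[1.9,-0.5,0],[1.0,-0.2,0],[1.0,-0.2,0],[0.5,-0.1,0],[0,0,0]],"rot":[[0,0,0],[0,0,0],[0,0,0],[0,0,0],[0,0,0],[0,0,0]],"hand":[0.4,0.4,0.4,0.4,0.4,0.4]}'
python3 -m pendant '{"dp":[[0.6,-0.1,0],[0.6,-0.1,0],[0,0,0]],"rot":[[0,0,0],[0,0,0],[0,0,0]],"hand":[0.4,0.4,0.4]}'
python3 -m pendant '{"dp":[[0.6,-0.1,0],[0.6,-0.1,0],[0,0,0]],"rot":[[0,0,0],[0,0,0],[0,0,0]],"hand":[0.4,0.4,0.4]}'
```

```text
clock: 14.15
eef_pos: [601.2, 112.1, 47.3]
tool_rot: [-3.142, 0.0, 2.909]
wrist_force: [-1.3, -0.4, 0.5]
width: 0.299
clock: 14.52
eef_pos: [602.4, 111.9, 47.3]
tool_rot: [3.142, 0.0, 2.909]
wrist_force: [-0.0, 0.3, -0.5]
width: 0.302
clock: 14.9
eef_pos: [603.6, 111.7, 47.3]
tool_rot: [3.142, 0.0, 2.909]
wrist_force: [-1.8, -0.4, -0.7]
width: 0.299
```

```bash
for i in 1 2 3; do python3 -m pendant '{"dp":[[0.6,-0.1,0],[0,0,0]],"rot":[[0,0,0],[0,0,0]],"hand":[0.4,0.4]}' | grep -E "eef|force"; done
```

```text
eef_pos: [603.7, 111.7, 47.2]
wrist_force: [-2.2, 0.4, 1.3]
eef_pos: [603.8, 111.7, 47.2]
wrist_force: [-6.0, 0.3, 3.9]
eef_pos: [603.8, 111.7, 47.2]
wrist_force: [-7.0, 0.6, 4.9]
```

The arm has stalled at 7 N, so the blank is against the stop. I'll back straight off, rise clear and check.

```bash
python3 -m pendant '{"dp":[[0.5,-0.1,0],[0,0,0],[-5,1.1,0],[-10,2.3,0],[-20,4.6,0],[-10,2,20],[0,0,50],[0,0,50]],"rot":[[0,0,0],[0,0,0],[0,0,0],[0,0,0],[0,0,0],[0,0,0],[0,0,0],[0,0,0]],"hand":[0.4,0.4,0.4,0.4,0.4,0.4,0.4,0.4]}'
python3 -m pendant '{"dp":[[-50,0,20],[-50,0,10],[-40,0,0],[0,0,0],[0,0,0]],"rot":[[0,0,0],[0,0,0],[0,0,0],[0,0,0],[0,0,0]],"hand":[0.4,0.4,0.4,0.4,0.4]}'
python3 - <<'E'
from h import *
B=np.array([639.3,84.4]);ex=np.array([.97437,-.22495]);ey=np.array([.22495,.97437])
ims=[]
for n,(r,c0) in dict(top=(100,220),side=(130,240)).items():
    c=vision.read_camera(n)
    ims.append(cv2.resize(c["frame"][r:r+120,c0:c0+130],None,fx=3,fy=4*0.75,interpolation=cv2.INTER_CUBIC))
    v,u=np.mgrid[0:384,0:512];P=world(c,np.c_[u.ravel(),v.ravel()]);d=P[:,:2]-B;Q=np.c_[d@ex,d@ey,P[:,2]]
    m=(abs(Q[:,2]-61)<5)&(Q[:,0]>-60)&(Q[:,0]<38)&(abs(Q[:,1]-18)<40);F=Q[m]
    rc=cv2.minAreaRect(F[:,:2].astype(np.float32));print(n,"tail part",np.round(rc[0],1),np.round(rc[1],1),round(rc[2],2),"xmin",F[:,0].min(),"z near tail, near bridge",np.median(F[F[:,0]<-5,2]),np.median(F[F[:,0]>10,2]))
    m=(abs(Q[:,2]-59)<7)&(Q[:,0]>86)&(Q[:,0]<135)&(abs(Q[:,1]-18)<20)
    for x in range(86,136,4):
        k=m&(abs(Q[:,0]-x-2)<2); print(x,np.round(np.median(Q[k,2]),1) if k.any() else None,end="; ")
    print()
    for k in("gouge","jar","cup"):
        for r in cut_out(c,k)[:1]:
            P=maskpts(c,r["mask"]);print(k,np.round(np.median(P,axis=0)),end=" ")
    print()
cv2.imwrite("pics/end.png",np.hstack(ims))
E
```

```text
clock: 16.65
eef_pos: [560.3, 121.4, 168.4]
tool_rot: [-3.141, -0.0, 2.909]
wrist_force: [-0.1, -0.5, 1.0]
width: 0.302
clock: 17.27
eef_pos: [421.6, 121.4, 197.6]
tool_rot: [3.141, 0.002, 2.909]
wrist_force: [0.7, -1.4, -0.7]
width: 0.301
top tail part [ 3.7 18.4] [49.7 68.8] 89.77 xmin -30.763764423361575 z near tail, near bridge 59.91446389370734 59.942232882529396
86 61.0; 90 60.4; 94 60.3; 98 60.0; 102 60.6; 106 60.4; 110 60.5; 114 59.6; 118 57.6; 122 55.9; 126 56.5; 130 56.6; 134 56.0; 
gouge [ 559. -104.   18.] jar [753. 256.  74.] cup [650. 306.  34.] 
side tail part [ 3.  16.4] [54.7 69.8] 89.94 xmin -31.951080234639765 z near tail, near bridge 59.29998320597808 59.130254190351764
86 60.4; 90 60.0; 94 59.2; 98 59.9; 102 59.3; 106 59.2; 110 58.6; 114 59.1; 118 55.3; 122 56.1; 126 55.4; 130 55.9; 134 56.2; 
gouge [ 553. -109.   16.] jar [752. 244.  53.] cup [642. 289.  47.]
```

View pics/end.png

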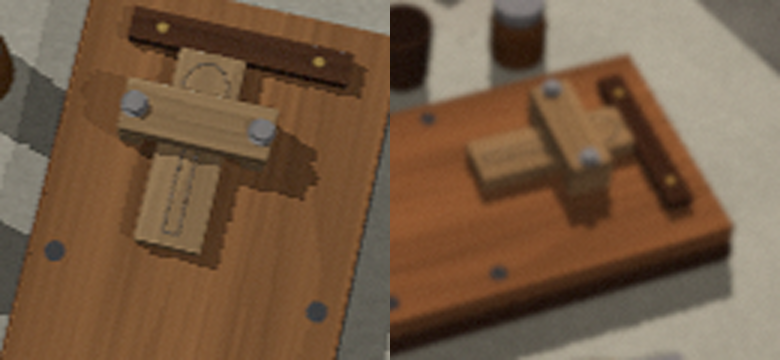

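The blank lies flat and straight (yaw about 0.2°), with its tail at x≈−30.8 and its nose against the strip. The bystanders have not moved and the arm is clear, so I'll hand in.

```bash
python3 -c "
from station import env;print(env.finish_job())"
```

```text
the job is handed in; nothing more can be done
None
```

The blank is home: it went under the bridge and its front end sits against the stop strip. I handed the job in at about 17.5 s of the 64 s allowed.

- **How it was done:** I squared and centred the blank with a sideways push of both open fingertips. I then pushed it lengthwise by the tail with the tips part-closed and never pinched it. I stopped when the arm stalled against the stop at about 7 N, backed straight off and rose clear.
- **Blank, last check:** It lies flat, with its top at z≈60 mm on both sides of the bridge. Its yaw is about 0.2° from the board, and it is within about 1 mm of the bridge's centre line by the top camera.
- **Front end:** The tail reads x≈−30.8 mm by the top camera and −32 mm by the side camera, against −30 mm when home. That is within the 2 mm calibration. The top picture shows the nose touching the strip, and the stall force agrees.
- **Bystanders:** The gouge, jar and cup look unmoved in the pictures. Their last position readings came from whole-mask medians, too coarse to compare with the first ones.

No check failed.

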